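Bring the desoldering pump to the terminal

ROBOT

A 7-joint arm with a two-finger parallel gripper is mounted at the origin on the work surface. World frame = base frame: x ahead of the robot, y to its left, z up, the work surface at z = 0. Lengths are in m, angles in rad, forces in N, time in s.
With the tool pointing down it reaches from about 0.425 to 0.95 m from the base axis. Payload 4.7 kg.
Tool frame: the origin (TCP) lies midway between the tips of the shut fingers; the grasp point (between the pads) lies 19 mm behind it; z points along the fingers, y is the line along which they close (so a half turn about z gives the same grasp; the last joint's range is limited). The gripper opens to 87 mm and grips with 3 to 60 N. Pads are 19 mm wide; open, the fingers measure 117 mm over their backs; the gripper's body (75 mm by 190 mm) begins 51 mm behind the grasp point.
Start: joints at [1.266, 0.469, -0.049, 1.532, 0.024, 1.141, -0.082], TCP at [0.184, -0.649, 0.223] pointing down, gripper open.
Joint ranges: [-2.59, 2.59], [-0.33, 1.99], [-1.39, 1.29], [0.1, 2.45], [-1.04, 4.18], [0.21, 1.99], [-2.66, 2.66]. Speed limits (rad/s): [2.57, 2.57, 3.14, 3.14, 3.14, 3.14, 3.14].

INTERFACE

Orientations are given as a rotation vector (axis times angle).
In Python, from rig import get_obs, grab_frame, hand_in gives the robot as it stands. The module is installed in compiled form; this text tells all that it offers.
- The arm moves only by the shell command python3 -m jog 'ROWS' [OPENING] [FORCE]. ROWS is JSON, a list of rows, each an object of numbers: "tx", "ty", "tz": the shift along the tool's x, y, z each as a share of 300 mm, from -1 to 1; "yaw": the turn about the tool's z as a share of 90 degrees, from -1 to 1. In form: [{"tx": .., "ty": .., "tz": .., "yaw": ..}, ...]. A call has 1 to 8 rows; each row is the pose to reach, as a shift and turn from the pose commanded when the call began, along the tool's axes at that moment; what a row does not reach only later rows make up. A row lasts 1/8 s, in which the tool goes at most 62.5 mm and 10.7 degrees, less where a joint would pass 70% of its speed; a pose out of reach is approached as far as the arm can. A call with a number of a shift or a turn outside -1 to 1 is refused whole. A call with a gripper value outside its range is refused whole. OPENING is the opening, from 0 (shut) to 1 (fully open), set as the call begins (- or left out, the last holds). The fingers move at their own pace and stop on an object; FORCE is the grip in N (left out, the last holds). Time passes only in rows, so rows that repeat a pose let the fingers close. It gives the time, the measured TCP pose, the force, the opening and the grip force at its end, in the units of the state.
- get_obs(): the state, without advancing time (a new reading comes with each control period).
- grab_frame(name): name is "side" or "top" or "wrist"; returns a dict with "frame" (480x640x3 uint8, red, green, blue), "intrinsics" (3x3 intrinsics, pixels), "R" (3x3) and "t" (3): a world point X has camera coordinates R X + t. Camera axes: x right, y down, z forward; pixel columns grow to the right and rows downward; lengths in m; the calibration is good to about 2 mm. A picture is of the moment at which its call begins. There is no depth.
- hand_in(): hands the job in; it is judged then, once.
The state is a dict: "time_s": time; "joint_pos": joint angles; "qvel": joint speeds; "joint_efforts": joint torques, N m; "eef_pos": TCP position; "orientation": TCP orientation; "force": force on the tool from outside, world axes, zero at the start; "torque": the same for the moment, N m; "width": finger opening in m; "finger_force": force on a finger pad.
Only numpy, scipy, OpenCV 4.12 (cv2) and the standard library are available. Lean on these libraries where they do the work, as an engineer would, in place of code of your own. Each camera call takes 0.05 s, during which the arm holds its last target. There are 200 camera calls.

TASK

Draw the desoldering pump (the thicker of the two tools, with the plunger button on top) out of its slanting tube in the bench stand, turn it upright with the nozzle pointing straight down, and hold it with the nozzle tip about 2 cm right above the round brass terminal post on the circuit board. Finish while still holding the pump there, still and carried by the gripper alone; do not let the pump touch the board, and leave the brush in its tube and the spool and the jar where they stand.

Things in the scene. Friction and masses are not known exactly. Their poses are not given: they have to be found in the camera images.
- pump_grip (a point): Desoldering pump, round, 180 mm long, about 70 g. From the tip: white nozzle cone 35 mm, aluminium barrel 125 mm long and 22 mm thick, thin rod with a black button (16 mm) on top. This point is on the axis inside the barrel, 137 mm from the tip, 43 mm from the button's top, mid-way along the part outside the tube. z axis: from nozzle to button. It starts leaning 50 degrees from vertical, button high.
- pump_nozzle (a point): Centre of the end (6 mm across) of the pump's nozzle, on its axis; z axis as for pump_grip. At the start it rests on the closed bottom of one of the stand's tubes (which one varies), 105 mm inside. Centre of mass about 95 mm from the tip.
- stand: Fixed steel bench stand: base 140 x 150 x 12 mm, origin at its underside's centre, z up. Two square tubes, at y = 45 and -45 mm, lean 50 degrees from vertical, open mouths up and to its +x (away from the robot, within 30 degrees). Tubes 105 mm deep, 26 mm wide inside (pump has 4 mm play), 30 outside; mouths reach 120 mm above the table. Stand and board may swap sides (left, right).
- terminal (a point): Centre of the top of the round brass terminal post on the circuit board: 12 mm across, 10 mm high above the board, top 35 mm above the table. The only brass post there. Axes as for board.
- board: Fixed green circuit board, 125 x 90 mm, in a low holder (150 x 110 mm, its end knobs reach 190 mm), upper face 25 mm above the table, parts on it and holder at most 36 mm above the table. Origin at the centre of the holder's underside, z up; the brass post stands at x = 30, y = 18 mm in its frame.
- brush_mid (a point): Slim black cleaning brush, 18 mm across, 140 mm long, in the stand's other tube, sticking out of it only 35 mm; this point is at its middle, on its axis. To be left there.
- spool_mid (a point): Steel-coloured spool, 54 mm across, 42 mm high, standing between stand and board; this point is its centre. To be left alone.
- jar_mid (a point): Small jar, 44 mm across, 42 mm high, standing between stand and board, nearer the robot; this point is its centre. To be left alone.
Mind the look-alikes: they are no part of the job. What is shaped like the part that bears pump_grip but purple or turquoise is not meant.

How it is judged:
On the way:
1. the pump is drawn out of its tube, held by the fingers and clear of the stand (distance of pump_nozzle from where it was at the start of the episode above 0.105 m and contact force between pump and the fingers above 0.5 N and contact force between pump and stand below 0.1 N), for 0.1 s.
At the end, for the whole second after the job is handed in: The gripper holds the pump, still (under 30 mm/s) and touching neither board nor stand, upright within 0.2 rad with the nozzle down, the nozzle tip 6 to 40 mm above the top of the brass terminal and within 12 mm of its centre sideways; brush, spool and jar are within 25 mm of where they were (horizontal distance between pump_nozzle and terminal below 0.012 m and z of pump_nozzle in the frame of terminal between 0.006 and 0.04 m and angle between pump_grip's own z axis and vertical below 0.2 rad and contact force between pump and the fingers above 0.5 N and contact force between pump and board below 0.1 N and contact force between pump and stand below 0.1 N and linear speed of pump below 0.03 m/s and distance of each of brush_mid, spool_mid, jar_mid from where it was at the start of the episode below 0.025 m); the arm keeps its last pose, push and grip.
It fails at once if the pump strikes or presses on the board (contact force between pump and board above 1 N).
It fails at once if the brush, the spool or the jar is disturbed (distance of any of brush_mid, spool_mid, jar_mid from where it was at the start of the episode above 0.025 m).
It also fails if it takes over 45 s, if anything falls off the work surface, if the arm or the gripper's body presses on something with over 40 N, if the wrist force passes 120 N, or if a joint passes its speed limit or range.

## Working session

There is one attempt and no reset: what is moved stays moved. The work goes in short steps, Python scripts to look and compute and a shell command to move; the robot and the scene stay as the last step left them, time stands still between calls to the robot, and variables do not carry over. Pictures are saved under pics/ and viewed, at most 13 in all, crops included, and the job is handed in when it is done.

```bash
mkdir -p pics; python3 - <<'E'
from rig import *
import cv2,pickle
print(get_obs())
for n in ("side","top"):
    f=grab_frame(n); pickle.dump(f,open(f'pics/{n}0.pkl','wb'))
    cv2.imwrite(f'pics/{n}0.png',f["frame"][:,:,::-1]); print(f["intrinsics"],f["R"],f["t"])
E
```

```text
{'time_s': 0.0, 'joint_pos': array([ 1.26609254,  0.46945763, -0.04860144,  1.53371299,  0.02411063,
        1.14097597, -0.08230106]), 'qvel': array([-4.78682680e-04,  8.20783681e-05, -1.36225105e-03,  4.09719020e-04,
       -1.69533599e-04,  8.85191004e-04,  1.07294921e-03]), 'joint_efforts': array([ 3.55930533e-04, -5.07974553e+01, -8.07274086e-02, -2.36160725e+01,
       -6.13421411e-02,  3.79735662e-02,  1.89034836e-04]), 'eef_pos': array([ 0.18366204, -0.64890429,  0.22148046]), 'orientation': array([-3.10984093e+00, -4.31657600e-01,  5.46819688e-04]), 'force': array([ 0.85492045,  0.28666773, -0.13840275]), 'torque': array([ 0.02256154,  0.01108924, -0.00568466]), 'finger_force': 0.0, 'width': 0.08749334330363796}
[[441.74222805   0.         317.99117412]
 [  0.         441.74222805 240.51959848]
 [  0.           0.           1.        ]] [[ 0.99698396 -0.07491592  0.02026318]
 [-0.03166527 -0.63104981 -0.77509577]
 [ 0.07085409  0.77211641 -0.63151877]] [-0.47434803  0.09048951  0.79314594]
[[464.72991887   0.         312.32280136]
 [  0.         464.72991887 239.23349309]
 [  0.           0.           1.        ]] [[-0.0226959  -0.99969495  0.0097423 ]
 [-0.98709499  0.02086258 -0.15877103]
 [ 0.15851934 -0.01322003 -0.98726736]] [-0.01964947  0.46157538  0.93765674]
```

View pics/side0.png

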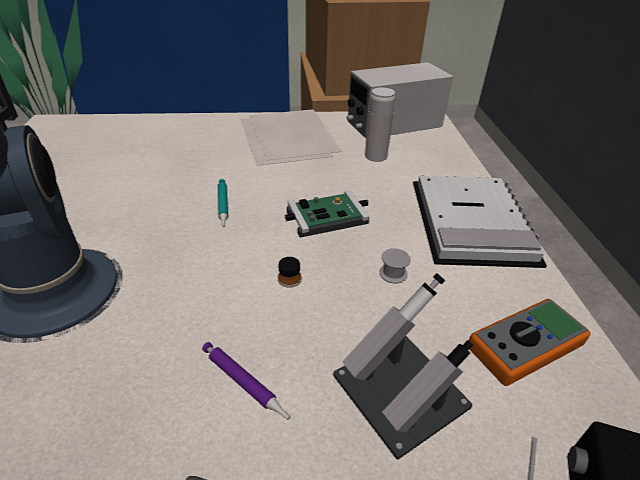

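View pics/top0.png

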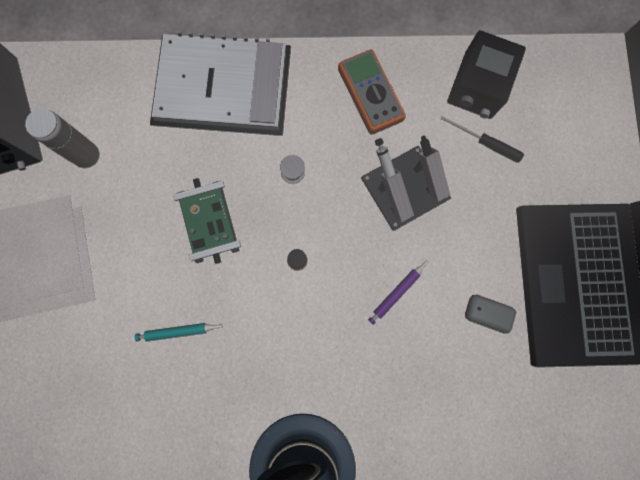

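```bash
python3 - <<'E'
import cv2,numpy as np
s=cv2.imread('pics/side0.png');t=cv2.imread('pics/top0.png')
def c(im,x,y,w,h,k): return cv2.resize(im[y:y+h,x:x+w],None,fx=k,fy=k,interpolation=cv2.INTER_CUBIC)
a=c(s,330,265,150,190,3.0) # 450x570
cv2.imwrite('pics/cs.png',a)
b=c(t,355,125,100,110,5); d=c(t,170,170,60,110,5)
cv2.imwrite('pics/ct.png',np.hstack([b,d]))
E
```

```text
(no output)
```

View pics/cs.png

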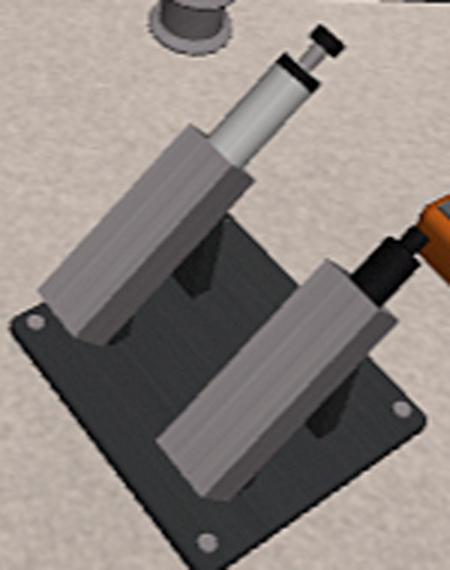

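View pics/ct.png

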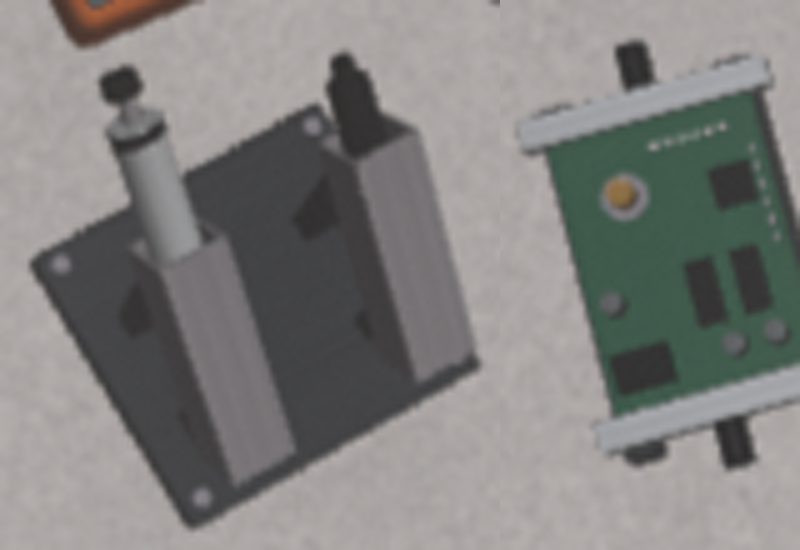

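```bash
cat > h.py <<'E'
import numpy as np,pickle
from scipy.optimize import least_squares
F={n:pickle.load(open(f'pics/{n}0.pkl','rb')) for n in('side','top')}
def proj(f,X):
    c=f['R']@np.asarray(X)+f['t']; p=f['intrinsics']@c; return p[:2]/p[2]
def tri(obs): # [(frame,px)]
    r=least_squares(lambda X:np.concatenate([proj(f,X)-p for f,p in obs]),[.5,0,.05]); return r.x,np.abs(r.fun).max()
E
python3 - <<'E'
from h import *
S=lambda x,y:np.array([x/3+330,y/3+265]); T=lambda x,y:np.array([x/5+355,y/5+125]); s,t=F['side'],F['top']
print('button',tri([(s,S(327,40)),(t,T(120,83))]))
print('barrel end',tri([(s,S(298,72)),(t,T(137,132))]))
print('term',tri([(s,np.array([337,200.5])),(t,np.array([194.2,208]))]))
def ray(f,p,z):
    d=f['R'].T@np.linalg.solve(f['intrinsics'],[*p,1]); c=-f['R'].T@f['t']; return c+d*(z-c[2])/d[2]
print('term top-ray',ray(t,[194.2,208],.035),'side-ray',ray(s,[337,200.5],.035))
a,b=.068,.073
ob=[(t,T(35,263),(a,b)),(t,T(192,525),(-a,b)),(t,T(478,365),(-a,-b)),(t,T(320,105),(a,-b)),(s,S(15,325),(-a,b)),(s,S(205,568),(-a,-b)),(s,S(425,420),(a,-b))]
d50=np.radians(50)
def W(q,p):
    c,n=np.cos(q[2]),np.sin(q[2]); return np.array([q[0]+c*p[0]-n*p[1],q[1]+n*p[0]+c*p[1],p[2]])
def ax(q,l): return W(q,(q[3]+l*np.sin(d50),.045,.1085-.002+l*np.cos(d50)))
def res(q):
    r=[proj(f,W(q,(*p,.012)))-x for f,x,p in ob]
    r+=[proj(s,ax(q,.072))-S(327,42),proj(t,ax(q,.072))-T(120,85),proj(s,ax(q,.055))-S(298,72),proj(t,ax(q,.055))-T(137,132)]
    return np.concatenate(r)
r=least_squares(res,[.6,-.25,.5,.04]);q=r.x
print(q,np.round(r.fun.reshape(-1,2),1).tolist())
for l in(-.105,0,.032,.045,.055,.075):print(l,ax(q,l))
for n,p in (('spool',(292,162)),('jar',(297,257))): print(n,ray(t,p,.042))
E
```

```text
button (array([ 0.62980406, -0.16006973,  0.15294062]), np.float64(0.5422679470135563))
barrel end (array([ 0.61562749, -0.16795054,  0.14041353]), np.float64(1.046994346726791))
term (array([0.53438252, 0.22001456, 0.03061117]), np.float64(0.14523343520443177))
term top-ray [0.53365982 0.2189589  0.035     ] side-ray [0.53313169 0.21342743 0.035     ]
[ 0.57785228 -0.23938049  0.49215818  0.02589077] [[0.1, -1.4], [0.6, -0.9], [0.4, -1.1], [-0.5, -0.8], [-1.4, -1.2], [-0.8, 1.5], [-0.3, -0.6], [-1.4, 0.2], [0.8, -0.0], [0.0, -0.7], [-0.0, -1.8]]
-0.105 [ 0.50851811 -0.22549488  0.0390073 ]
0 [ 0.5794064  -0.18748717  0.1065    ]
0.032 [ 0.60101045 -0.17590386  0.1270692 ]
0.045 [ 0.60978709 -0.17119815  0.13542544]
0.055 [ 0.61653836 -0.16757836  0.14185332]
0.075 [ 0.63004089 -0.1603388   0.15470907]
spool [0.62870888 0.01003689 0.042     ]
jar [0.42360749 0.0029079  0.042     ]
```

Side view: the pump is in the left (+y) tube, button at about (439,278), and the brush is in the other tube. Top view: button at about (379,142), brass post at about (194,208). The fits agree with the given sizes to within 2 px, so I'm moving towards the pump.

```bash
python3 -m jog '[{"tx":0.15,"ty":-0.095,"yaw":-0.138},{"tx":0.3,"ty":-0.19,"yaw":-0.138},{"tx":0.45,"ty":-0.285,"yaw":-0.138},{"tx":0.6,"ty":-0.38,"yaw":-0.138},{"tx":0.75,"ty":-0.475,"yaw":-0.138},{"tx":0.88,"ty":-0.56,"yaw":-0.138},{"tx":0.88,"ty":-0.56,"yaw":-0.138},{"tx":0.88,"ty":-0.56,"yaw":-0.138}]' 1 20
cat > to.py <<'E'
import sys,numpy as np
from rig import get_obs
from scipy.spatial.transform import Rotation as Rn
o=get_obs();R=Rn.from_rotvec(o['orientation']).as_matrix();g=np.array(eval(sys.argv[1]))
print('t',o['time_s'],'pos',o['eef_pos'].round(4),'head',np.arctan2(R[1,0],R[0,0]).round(3),'z',R[:,2].round(3),'share',(R.T@(g-o['eef_pos'])/.3).round(3),'w',o['width'],'ff',o['finger_force'],'F',o['force'].round(2))
E
python3 to.py '[.6078,-.1723,.22]'
```

```text
t 0.1 pos [ 0.1837 -0.649   0.2216] head 0.276 z [-0.001  0.002 -1.   ] share [ 1.793 -1.144  0.007] w 0.08716131502378827 ff 0.0 F [-0.11  0.52 -0.71]validation failed for argument at $[0]...
```

```bash
python3 -m jog '[{"tx":0.15,"ty":-0.095,"tz":0,"yaw":-0.138},{"tx":0.3,"ty":-0.19,"tz":0,"yaw":-0.138},{"tx":0.45,"ty":-0.285,"tz":0,"yaw":-0.138},{"tx":0.6,"ty":-0.38,"tz":0,"yaw":-0.138},{"tx":0.75,"ty":-0.475,"tz":0,"yaw":-0.138},{"tx":0.88,"ty":-0.56,"tz":0,"yaw":-0.138},{"tx":0.88,"ty":-0.56,"tz":0,"yaw":-0.138},{"tx":0.88,"ty":-0.56,"tz":0,"yaw":-0.138}]' 1 20
python3 to.py '[.6078,-.1723,.22]'
```

```text
time_s: 1.1
eef_pos: [0.3915, -0.4164, 0.2223]
orientation: [-3.047, -0.765, 0.002]
force: [-0.3, -0.3, 0.2]
width: 0.0868
finger_force: 0.0
t 1.1 pos [ 0.3915 -0.4164  0.2223] head 0.492 z [-0.001 -0.    -1.   ] share [ 1.02  -0.376  0.007] w 0.08684834866572973 ff 0.0 F [-0.34 -0.29  0.21]
```

```bash
python3 -m jog '[{"tx":0.17,"ty":-0.065,"tz":0,"yaw":0},{"tx":0.34,"ty":-0.13,"tz":0,"yaw":0},{"tx":0.51,"ty":-0.195,"tz":0,"yaw":0},{"tx":0.68,"ty":-0.26,"tz":0,"yaw":0},{"tx":0.85,"ty":-0.32,"tz":0,"yaw":0},{"tx":1,"ty":-0.376,"tz":0,"yaw":0},{"tx":1,"ty":-0.376,"tz":0,"yaw":0},{"tx":1,"ty":-0.376,"tz":0,"yaw":0}]'
python3 to.py '[.6078,-.1723,.1145]'
python3 - <<'E'
from rig import *
import cv2,numpy as np
f=grab_frame('wrist');im=f['frame'][:,:,::-1].copy()
from h import proj
h=np.array([np.cos(.492)*np.sin(.8727),np.sin(.492)*np.sin(.8727),np.cos(.8727)])
for l in(0,.042,.072):
    p=proj(f,np.array([.5794,-.1875,.1065])+l*h);print(p);cv2.circle(im,tuple(int(v) for v in p),3,(0,0,255),-1)
cv2.imwrite('pics/w1.png',im)
E
```

```text
time_s: 2.1
eef_pos: [0.6022, -0.1771, 0.222]
orientation: [3.047, 0.761, -0.003]
force: [-1.2, 0.4, -0.7]
width: 0.0875
finger_force: 0.0
t 2.1 pos [ 0.6022 -0.1771  0.222 ] head 0.49 z [-0.001 -0.001 -1.   ] share [ 0.025 -0.006  0.358] w 0.0875094249026361 ff 0.0 F [-1.16  0.44 -0.7 ]
[318.43140875 259.62265801]
[318.06062791 233.19220841]
[317.72861375 209.52517194]
```

View pics/w1.png

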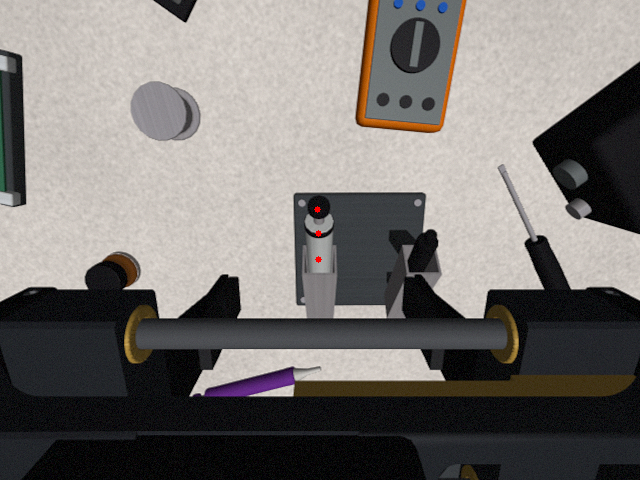

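Wrist view: the projected pump axis (column 318) lies on the pump, with the button at (318,207) and the mouth near row 262. The brush, at about (425,245), is clear of the fingers. Descending and gripping.

```bash
python3 -m jog '[{"tx":0.018,"ty":-0.006,"tz":0.1,"yaw":0},{"tx":0.018,"ty":-0.006,"tz":0.2,"yaw":0},{"tx":0.018,"ty":-0.006,"tz":0.3,"yaw":0},{"tx":0.018,"ty":-0.006,"tz":0.364,"yaw":0},{"tx":0.018,"ty":-0.006,"tz":0.364,"yaw":0},{"tx":0.018,"ty":-0.006,"tz":0.364,"yaw":0}]' 
python3 to.py '[.6065,-.173,.113]'
python3 -m jog '[{"tx":0,"ty":0,"tz":0,"yaw":0},{"tx":0,"ty":0,"tz":0,"yaw":0},{"tx":0,"ty":0,"tz":0,"yaw":0},{"tx":0,"ty":0,"tz":0,"yaw":0},{"tx":0,"ty":0,"tz":0,"yaw":0},{"tx":0,"ty":0,"tz":0,"yaw":0},{"tx":0,"ty":0,"tz":0,"yaw":0}]' 0 20
```

```text
time_s: 2.9
eef_pos: [0.6078, -0.1712, 0.1146]
orientation: [3.046, 0.764, 0.003]
force: [0.8, 0.7, 0.7]
width: 0.0868
finger_force: 0.0
t 2.9 pos [ 0.6078 -0.1712  0.1146] head 0.492 z [ 0.002 -0.001 -1.   ] share [-0.007  0.003  0.005] w 0.08682637878288657 ff 0.0 F [0.81 0.69 0.73]
time_s: 3.78
eef_pos: [0.607, -0.1705, 0.1133]
orientation: [3.047, 0.766, 0.0]
force: [-0.0, -1.2, 0.4]
width: 0.0251
finger_force: 0.2
```

```bash
python3 -m jog '[{"tx":0,"ty":0,"tz":0,"yaw":0},{"tx":0,"ty":0,"tz":0,"yaw":0},{"tx":0,"ty":0,"tz":0,"yaw":0},{"tx":0,"ty":0,"tz":0,"yaw":0}]' 0 20
```

```text
time_s: 4.28
eef_pos: [0.607, -0.1706, 0.1133]
orientation: [3.047, 0.766, 0.0]
force: [-0.1, -0.9, -0.2]
width: 0.0218
finger_force: 20.0
```

Gripped: width 22 mm, 20 N. Now drawing it out along its axis.

```bash
python3 -m jog '[{"tx":0.045,"ty":0,"tz":-0.038,"yaw":0},{"tx":0.09,"ty":0,"tz":-0.076,"yaw":0},{"tx":0.135,"ty":0,"tz":-0.113,"yaw":0},{"tx":0.18,"ty":0,"tz":-0.151,"yaw":0},{"tx":0.225,"ty":0,"tz":-0.189,"yaw":0},{"tx":0.28,"ty":0,"tz":-0.235,"yaw":0},{"tx":0.33,"ty":0,"tz":-0.277,"yaw":0},{"tx":0.36,"ty":0,"tz":-0.31,"yaw":0}]' 
python3 - <<'E'
from rig import *
import cv2,pickle,numpy as np
a=[]
for n in('side','top'):
    f=grab_frame(n);pickle.dump(f,open(f'pics/{n}1.pkl','wb'));a.append(f['frame'][:,:,::-1])
s=cv2.resize(a[0][140:400,320:560],None,fx=1.6,fy=1.6);t=cv2.resize(a[1][40:300,290:530],None,fx=1.6,fy=1.6)
cv2.imwrite('pics/d1.png',np.hstack([s,t]))
E
```

```text
time_s: 5.28
eef_pos: [0.7034, -0.1183, 0.2074]
orientation: [-3.046, -0.768, -0.002]
force: [-0.5, -0.3, -0.1]
width: 0.0216
finger_force: 20.0
```

View pics/d1.png

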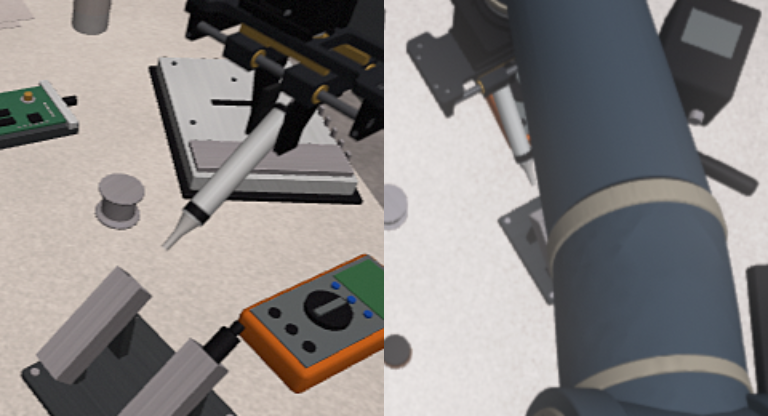

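The pump is out and held, still leaning. Its tip is at about (168,245) in the crop. Loosening the grip to 3 N to see whether gravity swings it upright.

```bash
python3 -m jog '[{"tx":0,"ty":0,"tz":0,"yaw":0},{"tx":0,"ty":0,"tz":0,"yaw":0},{"tx":0,"ty":0,"tz":-0.05,"yaw":0},{"tx":0,"ty":0,"tz":-0.1,"yaw":0}]' - 3
cat > look.py <<'E'
from rig import *
import cv2,pickle,numpy as np,sys
n,x,y,w,h,k,out=sys.argv[1],*map(int,sys.argv[2:6]),float(sys.argv[6]),sys.argv[7]
f=grab_frame(n);pickle.dump(f,open('pics/'+out+'.pkl','wb'))
cv2.imwrite('pics/'+out+'.png',cv2.resize(f['frame'][y:y+h,x:x+w,::-1],None,fx=k,fy=k,interpolation=cv2.INTER_CUBIC))
E
python3 look.py side 380 120 200 200 2 d2; python3 to.py '[.7,-.12,.2]'
```

```text
time_s: 5.88
eef_pos: [0.7023, -0.1197, 0.2377]
orientation: [3.047, 0.765, 0.001]
force: [-0.3, 0.1, -0.7]
width: 0.022
finger_force: 3.0
t 5.925 pos [ 0.7037 -0.1196  0.2407] head 0.492 z [ 0.005 -0.001 -1.   ] share [-0.012 -0.005  0.136] w 0.021537255091274736 ff 3.000038791797124 F [ 0.98 -0.12  1.28]
```

View pics/d2.png

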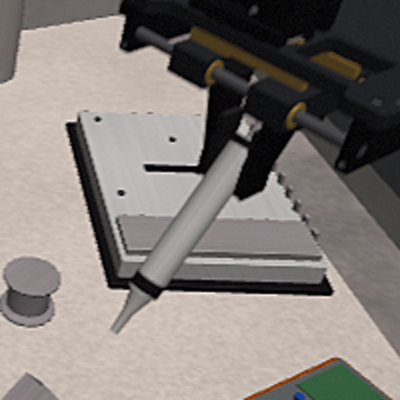

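```bash
cat > tilt.py <<'E'
import sys,pickle,numpy as np
from h import proj
from scipy.optimize import least_squares
def tilt(pk,tcp,px,hd=.492,out=0):
    f=pickle.load(open(f'pics/{pk}.pkl','rb'));g=np.array(tcp)+[0,0,.019]
    P=lambda q:g-q[1]*np.array([np.cos(hd)*np.sin(q[0]),np.sin(hd)*np.sin(q[0]),np.cos(q[0])])
    r=least_squares(lambda q:proj(f,P(q))-px,[.7,.145]);return np.degrees(r.x[0]),r.x[1],P(r.x),r.fun
E
python3 - <<'E'
from tilt import tilt
print(tilt('side1',(.7034,-.1183,.2074),(320+168/1.6,140+247/1.6)))
print(tilt('d2',(.7037,-.1196,.2407),(380+115/2,120+331/2)))
E
python3 -m jog '[{"tx":0,"ty":0,"tz":0,"yaw":0},{"tx":0,"ty":0,"tz":0,"yaw":0},{"tx":0,"ty":0,"tz":0,"yaw":0},{"tx":0,"ty":0,"tz":0,"yaw":0},{"tx":0,"ty":0,"tz":0,"yaw":0},{"tx":0,"ty":0,"tz":0,"yaw":0},{"tx":0,"ty":0,"tz":0,"yaw":0},{"tx":0,"ty":0,"tz":0,"yaw":0}]' - 3
python3 look.py side 380 120 200 200 2 d3
python3 - <<'E'
import cv2,numpy as np
a=cv2.imread('pics/d2.png').astype(int);b=cv2.imread('pics/d3.png').astype(int)
d=(abs(a-b).max(2)>40); print(d.sum()); ys,xs=np.where(d[250:,80:220]); print(xs.size and (xs.min()+80,xs.max()+80,ys.min()+250,ys.max()+250))
E
```

```text
(np.float64(46.57399989787076), np.float64(0.14157858809638926), array([ 0.61277262, -0.16687264,  0.12907645]), array([0., 0.]))
(np.float64(33.56643986268137), np.float64(0.14731767842354881), array([ 0.63190862, -0.1580773 ,  0.13694825]), array([1.13686838e-13, 0.00000000e+00]))
time_s: 6.92
eef_pos: [0.7022, -0.1195, 0.2364]
orientation: [3.047, 0.766, 0.0]
force: [-0.3, 0.0, -0.6]
width: 0.0218
finger_force: 3.0
452
(np.int64(128), np.int64(161), np.int64(279), np.int64(301))
```

Lean has gone from about 47° to 34° and it now sticks. Moving to the free table between spool, jar and board, with a few bounces on the way to help it swing.

```bash
python3 -m jog '[{"tx":0,"ty":-0.16,"tz":-0.05,"yaw":0},{"tx":0,"ty":-0.32,"tz":-0.05,"yaw":0},{"tx":0,"ty":-0.48,"tz":-0.05,"yaw":0},{"tx":0,"ty":-0.635,"tz":-0.05,"yaw":0},{"tx":0,"ty":-0.635,"tz":0.05,"yaw":0},{"tx":0,"ty":-0.635,"tz":-0.1,"yaw":0},{"tx":0,"ty":-0.635,"tz":0.05,"yaw":0},{"tx":0,"ty":-0.635,"tz":-0.1,"yaw":0}]' - 3
python3 -m jog '[{"tx":0,"ty":0,"tz":0.1,"yaw":0},{"tx":0,"ty":0,"tz":0,"yaw":0},{"tx":0,"ty":0,"tz":0.1,"yaw":0},{"tx":0,"ty":0,"tz":0,"yaw":0},{"tx":0,"ty":0,"tz":0.1,"yaw":0},{"tx":0,"ty":0,"tz":0,"yaw":0},{"tx":0,"ty":0,"tz":0,"yaw":0}]' - 3
python3 to.py '[.612,.048,.2]';python3 look.py side 300 60 230 230 2 d4; python3 to.py '[.612,.048,.2]'
```

```text
time_s: 7.98
eef_pos: [0.6058, 0.0469, 0.2583]
orientation: [-3.045, -0.766, 0.03]
force: [0.4, 0.2, -0.6]
width: 0.0219
finger_force: 3.0
time_s: 8.85
eef_pos: [0.6136, 0.0488, 0.2685]
orientation: [3.046, 0.766, 0.008]
force: [0.6, 0.3, 0.5]
width: 0.022
finger_force: 3.0
t 8.85 pos [0.6136 0.0488 0.2685] head 0.493 z [ 0.005  0.001 -1.   ] share [-0.007 -0.     0.228] w 0.02199800143296148 ff 3.0000006122281775 F [0.61 0.32 0.49]
t 8.9 pos [0.6127 0.0486 0.2672] head 0.493 z [ 0.003  0.    -1.   ] share [-0.004  0.     0.224] w 0.02159285013914028 ff 3.0000018782448024 F [-0.63 -0.62 -1.16]
```

View pics/d4.png

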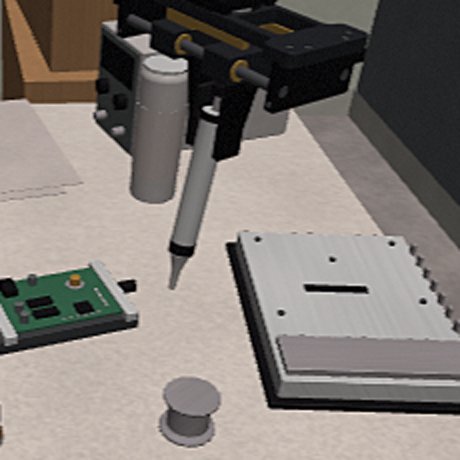

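The bounces work and it is much nearer upright, with the tip at (172,290) in the crop. Measuring, then more of the same.

```bash
python3 - <<'E'
from tilt import tilt
print(tilt('d4',(.6127,.0486,.2672),(300+172/2,60+290/2)))
E
python3 -m jog '[{"tx":0,"ty":0,"tz":0.15,"yaw":0},{"tx":0,"ty":0,"tz":0,"yaw":0},{"tx":0,"ty":0,"tz":0.15,"yaw":0},{"tx":0,"ty":0,"tz":0,"yaw":0},{"tx":0,"ty":0,"tz":0.15,"yaw":0},{"tx":0,"ty":0,"tz":0,"yaw":0},{"tx":0,"ty":0,"tz":0.15,"yaw":0},{"tx":0,"ty":0,"tz":0,"yaw":0}]' - 3
python3 -m jog '[{"tx":0,"ty":0,"tz":0.15,"yaw":0},{"tx":0,"ty":0,"tz":0,"yaw":0},{"tx":0,"ty":0,"tz":0.15,"yaw":0},{"tx":0,"ty":0,"tz":0,"yaw":0},{"tx":0,"ty":0,"tz":0.15,"yaw":0},{"tx":0,"ty":0,"tz":0,"yaw":0},{"tx":0,"ty":0,"tz":0.0,"yaw":0},{"tx":0,"ty":0,"tz":0,"yaw":0}]' - 3
python3 to.py '[.5337,.2185,.26]';python3 look.py side 300 60 230 230 2 d5
```

```text
(np.float64(7.473246416993139), np.float64(0.1466664774367371), array([0.59588668, 0.03958874, 0.14077935]), array([0., 0.]))
time_s: 9.9
eef_pos: [0.6054, 0.0467, 0.2571]
orientation: [-3.044, -0.766, 0.032]
force: [0.8, -0.9, -0.9]
width: 0.0218
finger_force: 3.0
time_s: 10.9
eef_pos: [0.6119, 0.0483, 0.2658]
orientation: [3.047, 0.766, -0.0]
force: [0.2, 0.1, -1.4]
width: 0.0218
finger_force: 3.0
t 10.9 pos [0.6119 0.0483 0.2658] head 0.493 z [-0. -0. -1.] share [ 0.038 -0.623  0.019] w 0.021842064071845576 ff 2.999697246705182 F [ 0.16  0.12 -1.38]
```

View pics/d5.png

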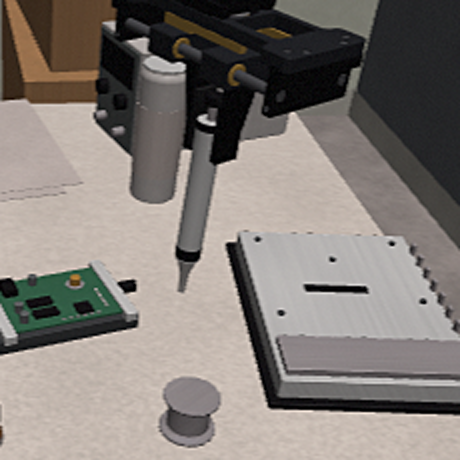

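Tip is now at (181,292) and the pump looks nearly vertical. Measuring, firming the grip and moving over the post while still high.

```bash
python3 - <<'E'
from tilt import tilt
print(tilt('d5',(.6119,.0483,.2658),(300+181/2,60+292/2)))
E
python3 -m jog '[{"tx":0,"ty":0,"tz":0,"yaw":0},{"tx":0,"ty":0,"tz":0,"yaw":0},{"tx":0.005,"ty":-0.1,"tz":0,"yaw":0},{"tx":0.012,"ty":-0.23,"tz":0,"yaw":0},{"tx":0.02,"ty":-0.36,"tz":0,"yaw":0},{"tx":0.03,"ty":-0.5,"tz":0,"yaw":0},{"tx":0.038,"ty":-0.59,"tz":0,"yaw":0},{"tx":0.038,"ty":-0.623,"tz":0,"yaw":0}]' - 20
python3 -m jog '[{"tx":0,"ty":0,"tz":0,"yaw":0},{"tx":0,"ty":0,"tz":0,"yaw":0}]'
python3 to.py '[.5337,.2185,.205]';python3 look.py side 250 70 160 180 2.5 d6;python3 look.py wrist 0 0 640 480 1 d6w;
```

```text
(np.float64(2.6296415932938793), np.float64(0.15040115289798722), array([0.60581808, 0.04504034, 0.13455722]), array([0., 0.]))
time_s: 11.95
eef_pos: [0.5328, 0.2203, 0.2663]
orientation: [-3.045, -0.771, 0.0]
force: [0.2, -0.6, 0.1]
width: 0.0215
finger_force: 20.0
time_s: 12.2
eef_pos: [0.5346, 0.2167, 0.2661]
orientation: [3.047, 0.762, -0.0]
force: [0.3, 0.2, -0.2]
width: 0.0215
finger_force: 20.0
t 12.2 pos [0.5346 0.2167 0.2661] head 0.49 z [ 0.    -0.001 -1.   ] share [ 0.    -0.007  0.204] w 0.021479873215107668 ff 19.99958080239594 F [ 0.3   0.23 -0.23]
```

View pics/d6.png

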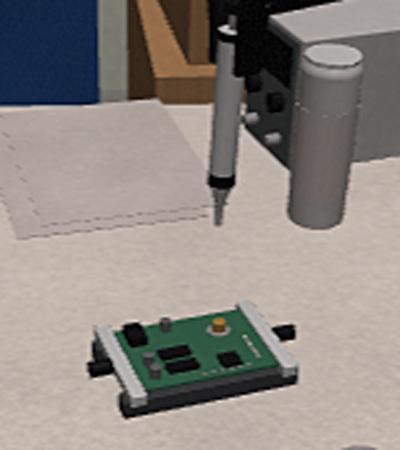

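Tip at (218,225) in the crop, directly above the brass post at (219,322). Lowering 75 mm.

```bash
python3 - <<'E'
from tilt import tilt
print(tilt('d6',(.5346,.2167,.2661),(250+218/2.5,70+225/2.5),.49))
E
python3 -m jog '[{"tx":0,"ty":0,"tz":0.06,"yaw":0},{"tx":0,"ty":0,"tz":0.12,"yaw":0},{"tx":0,"ty":0,"tz":0.18,"yaw":0},{"tx":0,"ty":0,"tz":0.22,"yaw":0},{"tx":0,"ty":0,"tz":0.25,"yaw":0},{"tx":0,"ty":0,"tz":0.25,"yaw":0},{"tx":0,"ty":0,"tz":0.25,"yaw":0},{"tx":0,"ty":0,"tz":0.25,"yaw":0}]'
python3 - <<'E'
from rig import *
import cv2,pickle,numpy as np
a=[]
for n,x,y in(('side',290,130),('top',160,160)):
    f=grab_frame(n);pickle.dump(f,open(f'pics/{n}9.pkl','wb'));a.append(cv2.resize(f['frame'][y:y+100,x:x+80,::-1],None,fx=5,fy=5,interpolation=cv2.INTER_CUBIC))
cv2.imwrite('pics/e.png',np.hstack(a))
E
python3 to.py '[.5337,.2185,.19]'
```

```text
(np.float64(2.521334585643517), np.float64(0.14997392746946928), array([0.52877875, 0.21359502, 0.13527126]), array([0., 0.]))
time_s: 13.3
eef_pos: [0.5341, 0.2187, 0.192]
orientation: [-3.047, -0.766, -0.002]
force: [0.3, -0.1, -0.7]
width: 0.0216
finger_force: 20.0
t 13.4 pos [0.534  0.2186 0.1918] head 0.493 z [ 0.001  0.    -1.   ] share [-0.001 -0.     0.006] w 0.021087902880749364 ff 19.99963028356433 F [-0.33 -0.37 -0.35]
```

View pics/e.png

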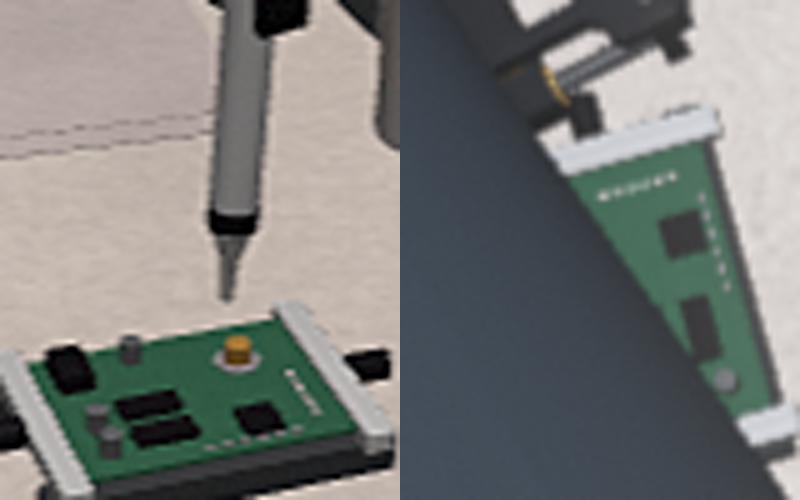

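```bash
python3 - <<'E'
from tilt import tilt
from h import *
print(tilt('side9',(.534,.2187,.1919),(290+226/5,130+300/5)))
print(tri([(F['side'],np.array([290+237/5,130+341/5])),(F['top'],np.array([194.2,208]))]))
E
```

```text
(np.float64(2.51762966550984), np.float64(0.14997903002760388), array([0.52819332, 0.21558785, 0.06106574]), array([0.00000000e+00, 2.84217094e-14]))
(array([0.53373136, 0.21837141, 0.03755817]), np.float64(0.3172771270394037))
```

Side crop: tip at (226,300), post top at (237,341). So the tip is about 6 mm short along the tool's x and about 26 mm above the post, with the pump leaning 2.5°. Making a small correction, settling and handing in.

```bash
python3 -m jog '[{"tx":0.01,"ty":0,"tz":0.007,"yaw":0},{"tx":0.02,"ty":0,"tz":0.015,"yaw":0},{"tx":0.02,"ty":0,"tz":0.015,"yaw":0},{"tx":0.02,"ty":0,"tz":0.015,"yaw":0},{"tx":0.02,"ty":0,"tz":0.015,"yaw":0},{"tx":0.02,"ty":0,"tz":0.015,"yaw":0},{"tx":0.02,"ty":0,"tz":0.015,"yaw":0},{"tx":0.02,"ty":0,"tz":0.015,"yaw":0}]'
python3 - <<'E'
from rig import *
from h import *
o=get_obs();print(o['eef_pos'],abs(o['qvel']).max(),o['finger_force'])
f=grab_frame('side');g=f['frame']
print('expected tip px',proj(f,[.5337,.2185,.056]),g[175:200,339].tolist()[::3])
print(hand_in())
E
```

```text
time_s: 14.4
eef_pos: [0.5391, 0.2213, 0.1869]
orientation: [3.047, 0.766, 0.0]
force: [0.0, -0.5, -1.4]
width: 0.0213
finger_force: 20.0
[0.53905907 0.22126807 0.18687077] 0.0011609451027846502 19.999780487269163
expected tip px [337.46383007 191.1827943 ] [[5, 2, 5], [0, 0, 0], [74, 71, 69], [126, 119, 114], [165, 155, 149], [176, 165, 157], [206, 190, 182], [37, 86, 66], [140, 103, 47]]
the job is handed in; nothing more can be done
None
```

I handed the job in at about 14.5 s with the pump held still in a 20 N grip, about 2.5° from vertical and the nozzle tip an estimated 2 cm above the brass post. I did not see the judge's result, and after the last small correction I checked only the arm's pose and grip, not a new picture.

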